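# Put the mini loaf tins and pudding moulds away to dry

### The arm

A 6-joint arm with a two-finger parallel gripper is mounted at the origin on a cart in front of the work surface, level with it; the furniture and walls round the work are solid. World frame = base frame: x ahead of the robot, y to its left, z up, the work surface at z = 0. Lengths are in m, angles in rad, forces in N, time in s.
With the tool pointing down it reaches from about 0.425 to 0.95 m from the base axis. Payload 3.5 kg.
Tool frame: the origin (TCP) lies at the centre of the arm's flange, where the gripper is bolted on; the fingertips stand 173 mm ahead of it and the grasp point (between the pads) lies 155 mm ahead of it; z points along the fingers, y is the line along which they close (so a half turn about z gives the same grasp; the last joint's range is limited). The gripper opens to 85 mm and grips with 20 to 120 N. Pads are 22 mm wide; open, the fingers measure 114 mm over their backs; the gripper's body (76 mm by 85 mm) begins 54 mm behind the grasp point. The pads swing forward as they close: fully open they stand 13 mm farther back than shut.
Start: joints at [0.967, 0.286, 1.577, -0, 1.279, -0.15], TCP at [0.296, 0.607, 0.405] pointing down, gripper open.
Joint ranges: [-2.77, 2.77], [-0.9, 2.22], [0.21, 2.48], [-1.53, 4.67], [0.24, 2.81], [-2.84, 2.84]. Speed limits (rad/s): [2.79, 2.79, 3.14, 3.14, 3.14, 3.14].

### API

Orientations are given as a unit quaternion [x, y, z, w].
In Python, from workcell import get_state, get_image, calibration, hand_in, find_in, masks_of, mark_of gives the robot as it stands.
- The arm moves only by the shell command python3 -m crank 'ROWS' [FORCE]. ROWS is JSON, one flat list of numbers, 5 for each row, row after row: the closure, from -1 (fully open) to 1 (shut), then the shift along the tool's x, y, z each as a share of 0.8 m, from -1 to 1, then the turn about the tool's z as a share of 0.1 rad, from -1 to 1. In form: [grip, x, y, z, spin, grip, x, y, z, spin, ...]. A call has 1 to 12 rows; each row shifts and turns the commanded pose from where the row before left it, along the tool's axes as they then stand; what a row does not reach is not made up. A row lasts 1/12 s, in which the tool goes at most 41.7 mm and 7.16 degrees, less where a joint would pass 70% of its speed; a pose out of reach is approached as far as the arm can. A call with a number of a shift or a turn outside -1 to 1 is refused whole. A call with a gripper value outside its range is refused whole. The fingers move at their own pace and stop on an object; FORCE is the grip in N (left out, the last holds). Time passes only in rows, so rows that do not move let the fingers close. It gives the time, the measured TCP pose, the force, the opening and the grip force at its end, in the units of the state.
- get_state(): the state, without advancing time (a new reading comes with each control period).
- get_image(name): name is "scene" or "side" or "wrist"; returns the picture (420x560x3 uint8, blue, green, red); there is no depth.
- calibration(name): a dict with "camera_matrix" (3x3 intrinsics, pixels), "k1" (the pictures are not rectified: a ray, as slopes to the right and down, at radius r is drawn at 1 + k1 r^2 times it, then the intrinsics apply), "T" (4x4, takes a point from camera to world coordinates). Camera axes: x right, y up, looking along -z (the intrinsics and any distortion apply to the point x, -y, -z); pixel columns grow to the right and rows downward; lengths in m; the calibration is good to about 2 mm. A picture is of the moment at which its call begins: read the wrist's pose just before it. calibration takes no time and is no camera call; for the wrist camera it gives the pose at the moment of the call.
- hand_in(): hands the job in; it is judged then, once.
Trained networks look in the newest picture that a camera, given by its name, has taken for a name from the list of things; names that differ only in an ending like _2 or _b are one class to them, and where a whole thing is asked for, a point or a joint stands for the part that bears it (a point fixed in the world has none). Each returns a list of dicts, best first, with "confidence" (0 to 1); they miss things now and then, are a little off and sometimes report something else, mostly with a low value. They report only what shows in the picture. A call takes as long as a camera call.
- find_in(camera, name): "at" ([column, row] in pixels, amid what is visible of it).
- masks_of(camera, name): "mask" (420x560 bool, what is visible of it) and "at" ([column, row] in pixels, amid what is visible of it).
- mark_of(camera, name): "at" ([column, row] in pixels: a listed point, or the origin of a listed thing).
The state is a dict: "t": time; "qpos": joint angles; "qd": joint speeds; "effort": joint torques, N m; "tcp_pos": TCP position; "ee_rot": TCP orientation; "force": force on the tool from outside, world axes, zero at the start; "torque": the same for the moment, N m; "grip_width": finger opening in m; "finger_force": force on a finger pad.
Only numpy, scipy, OpenCV 4.12 (cv2) and the standard library are available. Lean on these libraries where they do the work, as an engineer would, in place of code of your own. Each camera call takes 0.05 s, during which the arm holds its last target. There are 200 camera calls.

### The job

Put the washed bakeware away on the worktop: stack all the blue loaf tins, open side up, on the dark wooden stand in alternating steps so that air gets into each one - the lowest against the brass lip, the next shifted along until flush with the plain end of the stand, the next back over the first, and so on, each lying squarely on the rims of the tin below. Gather the steel pudding moulds as well: nest them all upright, fully home, in one stack inside the copper-coloured mould, which stays standing on the worktop. Tins and moulds may be done in either order and taken in any sequence; leave the cookies where they lie, and let go of everything at the end.

Things in the scene. Friction and masses are not known exactly. Their poses are not given: they have to be found in the camera images.
- stand: fixed stand: dark wooden plinth 130 mm long (x), 52 mm wide (y), deck 14 mm above the worktop; brass lip at its -x end, 6 mm thick, inner face at x = -65 mm, 5 mm above the deck; +x end plain. Origin on the worktop under the deck's centre. A tin at the lip centres at x = -15 mm, one flush with the plain end at +15 mm, y = 0, long side along x; layer k has its underside at 14 + 28(k-1) mm
- tin_a: open mini loaf tin of blue enamelled metal, 100 mm long (its x axis), 46 mm wide (y), 28 mm high (z), walls 2.5 mm, vertical sides, the same either way round; origin at the centre of its underside; about 90 g; may be absent
- tin_b: open mini loaf tin of blue enamelled metal, 100 mm long (its x axis), 46 mm wide (y), 28 mm high (z), walls 2.5 mm, vertical sides, the same either way round; origin at the centre of its underside; about 90 g; may be absent
- tin_c: open mini loaf tin of blue enamelled metal, 100 mm long (its x axis), 46 mm wide (y), 28 mm high (z), walls 2.5 mm, vertical sides, the same either way round; origin at the centre of its underside; about 90 g; may be absent
- tin_d: open mini loaf tin of blue enamelled metal, 100 mm long (its x axis), 46 mm wide (y), 28 mm high (z), walls 2.5 mm, vertical sides, the same either way round; origin at the centre of its underside; about 90 g; may be absent
- copper_mould: round open pudding mould, copper-coloured, 44 mm high: foot 36 mm across, tapering body 48 mm at 26 mm height, then a straight band 56 mm across up to the rim (grip there); wall 2 mm; starts upright. Origin: centre of its underside; z up through its mouth. Nested home, its band rests on the rim below, 18 mm higher than that mould. About 120 g, loose, always present; the others go in it
- mould_a: round open pudding mould, steel-grey, 44 mm high: foot 36 mm across, tapering body 48 mm at 26 mm height, then a straight band 56 mm across up to the rim (grip there); wall 2 mm; starts upright. Origin: centre of its underside; z up through its mouth. Nested home, its band rests on the rim below, 18 mm higher than that mould. About 70 g; may be absent
- mould_b: round open pudding mould, steel-grey, 44 mm high: foot 36 mm across, tapering body 48 mm at 26 mm height, then a straight band 56 mm across up to the rim (grip there); wall 2 mm; starts upright. Origin: centre of its underside; z up through its mouth. Nested home, its band rests on the rim below, 18 mm higher than that mould. About 70 g; may be absent
- mould_c: round open pudding mould, steel-grey, 44 mm high: foot 36 mm across, tapering body 48 mm at 26 mm height, then a straight band 56 mm across up to the rim (grip there); wall 2 mm; starts upright. Origin: centre of its underside; z up through its mouth. Nested home, its band rests on the rim below, 18 mm higher than that mould. About 70 g; may be absent
- cookie_plain: plain brown cookie about 68 mm across and 13 mm thick lying among the bakeware, not part of the job; origin at the centre of its underside
- cookie_striped: chocolate-striped cookie about 68 mm across and 13 mm thick lying among the bakeware, not part of the job; origin at the centre of its underside

How it is judged:
By the outcome, as a careful person would: the job done as asked, in the order asked, and still so for the second after the job is handed in, with the robot touching nothing.
Of tin_a, tin_b, tin_c, tin_d only 3 to 4 are there at a start; the rules pass over those that are not, and their reading is None.
Of mould_a, mould_b, mould_c only 2 to 3 are there at a start; the rules pass over those that are not, and their reading is None.
At some moment in a run one of mould_a, mould_b, mould_c may be knocked a few centimetres aside while the robot is not near it.
It also fails if it takes over 210 s, if anything falls off the work surface, if the arm or the gripper's body presses on something with over 40 N, if the wrist force passes 120 N, or if a joint passes its speed limit or range.

## Working session

There is one attempt and no reset: what is moved stays moved. The work goes in short steps, Python scripts to look and compute and a shell command to move; the robot and the scene stay as the last step left them, time stands still between calls to the robot, and variables do not carry over. Pictures are saved under pics/ and viewed, at most 14 in all, crops included, and the job is handed in when it is done.

```bash
mkdir -p pics; ls
cat > h.py <<'E'
import numpy as np,cv2
from workcell import *
def ray(c,px,cal=None):
    cal=cal or calibration(c);K=np.array(cal["camera_matrix"],float);T=np.array(cal["T"])
    p=cv2.undistortPoints(np.array([[px]],float),K,np.array([cal["k1"],0,0,0,0]))[0,0] if 0 else None
    d=np.array([(px[0]-K[0,2])/K[0,0],(px[1]-K[1,2])/K[1,1]]);u=d.copy()
    for _ in range(20): u=d/(1+cal["k1"]*(u@u))
    return T[:3,3],T[:3,:3]@np.array([u[0],-u[1],-1])
def at_z(c,px,z,cal=None):
    o,d=ray(c,px,cal);return o+d*(z-o[2])/d[2]
def proj(c,P,cal=None):
    cal=cal or calibration(c);K=np.array(cal["camera_matrix"],float);T=np.array(cal["T"])
    q=(np.asarray(P)-T[:3,3])@T[:3,:3];u=np.array([q[0],-q[1]])/-q[2];u=u*(1+cal["k1"]*(u@u))
    return K[0,0]*u[0]+K[0,2],K[1,1]*u[1]+K[1,2]
E
python3 - <<'E'
from h import *
for c in("scene","side"):
    im=get_image(c);cv2.imwrite(f"pics/{c}0.png",im);cal=calibration(c)
    print(c,np.round(cal["T"],3).tolist(),np.round(cal["camera_matrix"],0).tolist(),cal["k1"])
    for n,z in(("stand",0),("tin_a",0),("copper_mould",0),("mould_a",0),("cookie_plain",0),("cookie_striped",0)):
        for m in mark_of(c,n):print(n,np.round(m["at"]),round(m["confidence"],2),np.round(at_z(c,m["at"],z),3))
print(get_state())
E
```

```text
pics
scene [[0.58, 0.52, -0.627, -0.076], [-0.814, 0.356, -0.458, -0.51], [-0.015, 0.777, 0.63, 0.667], [0.0, 0.0, 0.0, 1.0]] [[433.0, 0.0, 278.0], [0.0, 433.0, 208.0], [0.0, 0.0, 1.0]] -0.030354216592200767
stand [362. 261.] 0.91 [ 0.543 -0.277  0.   ]
tin_a [220. 196.] 0.81 [0.543 0.122 0.   ]
tin_a [169. 166.] 0.8 [0.566 0.331 0.   ]
tin_a [325. 242.] 0.55 [ 0.55  -0.181  0.   ]
copper_mould [274. 235.] 0.65 [ 0.502 -0.076  0.   ]
mould_a [406. 297.] 0.71 [ 0.506 -0.391  0.   ]
mould_a [181. 189.] 0.7 [0.508 0.226 0.   ]
mould_a [207. 173.] 0.54 [0.603 0.224 0.   ]
cookie_plain [427. 267.] 0.73 [ 0.604 -0.396  0.   ]
cookie_plain [362. 259.] 0.44 [ 0.549 -0.273  0.   ]
cookie_striped [294. 212.] 0.92 [ 0.598 -0.066  0.   ]
side [[0.891, 0.249, -0.38, 0.187], [-0.455, 0.475, -0.753, -0.764], [-0.007, 0.844, 0.536, 0.568], [0.0, 0.0, 0.0, 1.0]] [[386.0, 0.0, 286.0], [0.0, 386.0, 207.0], [0.0, 0.0, 1.0]] -0.0652859892588781
stand [331. 284.] 0.6 [ 0.537 -0.279  0.   ]
tin_a [237. 168.] 0.75 [0.555 0.322 0.   ]
tin_a [316. 252.] 0.73 [ 0.562 -0.172  0.   ]
tin_a [260. 196.] 0.7 [0.548
[... 287 characters left out ...]
54 [ 0.59  -0.087  0.   ]
{'t': 0.7, 'qpos': array([ 9.66999835e-01,  2.86254721e-01,  1.57665419e+00,  1.63861817e-05,
        1.27862125e+00, -1.50012926e-01]), 'qd': array([-0.00080032, -0.00023674,  0.00016308,  0.00078961, -0.00091554,
       -0.00175496]), 'effort': array([ 6.29645019e-04, -4.05816400e+01, -2.92870438e+01, -8.52362882e-05,
        3.61685370e-04,  3.12670934e-06]), 'tcp_pos': array([0.29587388, 0.60668818, 0.40477993]), 'ee_rot': array([2.24952360e-01, 9.74369763e-01, 3.19443437e-05, 4.20623513e-06]), 'force': array([ 0.33123064, -0.33986064,  0.01963586]), 'torque': array([ 0.01083046,  0.0293008 , -0.00851829]), 'finger_force': 0.0, 'grip_width': 0.08506959609099274}
```

```bash
python3 -c "
import cv2,numpy as np
a=cv2.imread('pics/scene0.png');b=cv2.imread('pics/side0.png');cv2.imwrite('pics/c0.png',cv2.resize(np.hstack([a,b]),(800,300)))"
```

```text
(no output)
```

View pics/scene0.png

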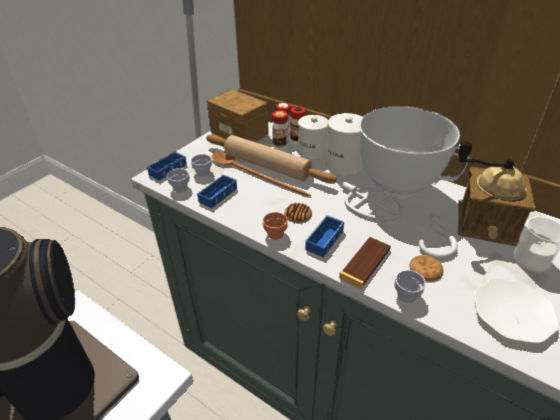

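View pics/side0.png

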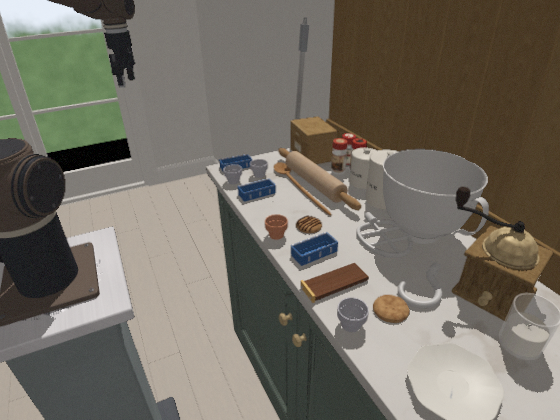

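Three tins, three steel moulds, the copper one, two cookies and the stand show. In the scene view the tins are at about (220,196), (169,166), (325,242) and the stand is at (362,261). Both cameras agree to about 2 cm. I'll square up the tool and look from the wrist over the left group.

```bash
python3 -m crank '[-1,0,0,-0.01,-0.9,-1,0,0,-0.01,-0.9,-1,0,0,-0.01,-0.9,-1,0,0,-0.01,-0.9,-1,0,0,-0.01,-0.9]' 40
python3 -m crank '[-1,-0.0225,-0.038,0,0,-1,-0.0225,-0.038,0,0,-1,-0.0225,-0.038,0,0,-1,-0.0225,-0.038,0,0,-1,-0.0225,-0.038,0,0,-1,-0.0225,-0.038,0,0,-1,-0.0225,-0.038,0,0,-1,-0.0225,-0.038,0,0,-1,-0.0225,-0.038,0,0,-1,-0.0225,-0.038,0,0,-1,-0.0225,-0.038,0,0,-1,-0.0225,-0.038,0,0]'
cat >> h.py <<'E'
def show():
    s=get_state();q=s["ee_rot"];from scipy.spatial.transform import Rotation as R
    M=R.from_quat(q).as_matrix();print("t",round(s["t"],2),"tcp",np.round(s["tcp_pos"],4),"xang",round(np.degrees(np.arctan2(M[1,0],M[0,0])),2),"zax",np.round(M[:,2],3),"w",round(s["grip_width"],4),"ff",round(float(s["finger_force"]),1),"f",np.round(s["force"],1))
    return s,M
def meas(c,name,ztop,minc=.3):
    """masks: rim-top rectangle via top-plane-projected mask"""
    cal=calibration(c);out=[]
    for m in masks_of(c,name):
        if m["confidence"]<minc: continue
        k=m["mask"].astype(np.uint8);cs,_=cv2.findContours(k,cv2.RETR_EXTERNAL,cv2.CHAIN_APPROX_NONE)
        cn=max(cs,key=cv2.contourArea)[:,0]
        P=np.array([at_z(c,p,ztop,cal)[:2] for p in cn])
        r=cv2.minAreaRect((P*1000).astype(np.float32));cc,R_=cv2.minEnclosingCircle((P*1000).astype(np.float32))
        print(name,round(m["confidence"],2),"px",np.round(m["at"]),"rect",np.round(r[0],1),np.round(r[1],1),round(r[2],1),"circ",np.round(cc,1),round(R_,1));out.append((m,P))
    return out
E
python3 - <<'E'
from h import *
s,M=show();cal=calibration("wrist");T=np.array(cal["T"])
print("cam off",np.round(T[:3,3]-s["tcp_pos"],3),"view",np.round(-T[:3,2],3),np.round(cal["camera_matrix"],0).tolist(),cal["k1"])
im=get_image("wrist");cv2.imwrite("pics/w1.png",im)
meas("wrist","tin_a",.028);meas("wrist","mould_a",.044)
E
```

```text
t: 1.12
tcp_pos: [0.2959, 0.6067, 0.4451]
ee_rot: [-0.0, 1.0, 0.0, 0.0]
force: [0.1, -0.1, -0.7]
grip_width: 0.0852
finger_force: 0.0
t: 2.12
tcp_pos: [0.511, 0.2395, 0.4451]
ee_rot: [0.002, 1.0, 0.0, 0.0]
force: [0.7, 0.3, 0.5]
grip_width: 0.0858
finger_force: 0.0
t 2.12 tcp [0.511  0.2395 0.4451] xang 179.79 zax [ 0.001  0.    -1.   ] w 0.0858 ff 0.0 f [0.7 0.3 0.5]
cam off [-0.077  0.001 -0.03 ] view [ 0.303 -0.001 -0.953] [[324.0, 0.0, 282.0], [0.0, 324.0, 205.0], [0.0, 0.0, 1.0]] -0.010777892112709289
tin_a 0.87 px [350. 199.] rect [556.8 319.3] [ 50.7 106.1] 86.3 circ [557.6 319.6] 57.0
tin_a 0.61 px [199. 193.] rect [547.6 130.5] [104.1  52. ] 0.4 circ [547.  129.3] 55.7
mould_a 0.98 px [278. 171.] rect [513.6 231.9] [56.4 56. ] 44.7 circ [513.1 232. ] 29.0
mould_a 0.89 px [278. 239.] rect [598.1 232.3] [53.9 60.8] 89.4 circ [597.9 232.4] 30.7
```

View pics/w1.png

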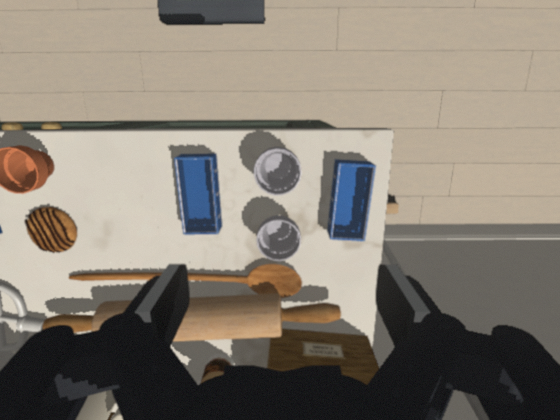

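The wrist view shows tins at (199,193) and (350,199) with their long sides near world x, moulds at (278,171) and (278,239), and copper at (25,168). With side-wall correction the near mould is at (0.513, 0.232). I'll grasp it now and measure copper on the way.

```bash
python3 -m crank '[-0.6,-0.0025,-0.009,0.045,0,-0.6,0,0,0.045,0,-0.6,0,0,0.045,0,-0.6,0,0,0.045,0,-0.6,0,0,0.045,0,-0.6,0,0,0.045,0,-0.6,0,0,0.045,0,-0.6,0,0,0,0]' 40
python3 -m crank '[0.5,0,0,0,0,0.5,0,0,0,0,0.5,0,0,0,0,0.5,0,0,0,0]' 40
python3 -m crank '[0.5,0,0,-0.03,0,0.5,0,0,-0.05,0,0.5,0,0,-0.05,0,0.5,0,0,-0.05,0,0.5,0,-0.05,-0.05,0,0.5,0,-0.05,0,0,0.5,0,-0.05,0,0,0.5,0,-0.05,0,0,0.5,0,-0.05,0,0,0.5,0,-0.025,0,0]'
python3 - <<'E'
from h import *
show();im=get_image("wrist");cv2.imwrite("pics/w2.png",im)
meas("wrist","copper_mould",.044);meas("wrist","tin_a",.028);meas("wrist","stand",.014);meas("wrist","mould_a",.044)
E
```

```text
t: 2.93
tcp_pos: [0.5081, 0.234, 0.1848]
ee_rot: [0.001, 1.0, -0.002, -0.008]
force: [-1.2, -0.2, -0.2]
grip_width: 0.0684
finger_force: 0.0
t: 3.27
tcp_pos: [0.5136, 0.2345, 0.1959]
ee_rot: [0.002, 1.0, 0.001, 0.003]
force: [-0.2, -0.2, -0.6]
grip_width: 0.0538
finger_force: 45.0
t: 4.1
tcp_pos: [0.5113, 0.0212, 0.3686]
ee_rot: [0.003, 1.0, -0.001, 0.002]
force: [-0.2, -0.2, -1.0]
grip_width: 0.0539
finger_force: 45.0
t 4.1 tcp [0.5113 0.0212 0.3686] xang 179.64 zax [ 0.004 -0.002 -1.   ] w 0.0539 ff 45.0 f [-0.2 -0.2 -1. ]
copper_mould 0.92 px [183. 185.] rect [507.5 -73.4] [54.3 59.6] 21.7 circ [507.6 -72.9] 30.7
tin_a 0.94 px [ 97. 220.] rect [ 552.5 -167.3] [104.4  61.9] 3.4 circ [ 552.2 -167.4] 58.7
tin_a 0.61 px [388. 210.] rect [544.4 131.1] [ 55.2 105.4] 89.4 circ [543.7 130.3] 57.5
stand 0.78 px [ 12. 219.] rect [ 544.1 -254.7] [ 45.1 143.7] 74.5 circ [ 539.9 -269.8] 72.2
mould_a 0.93 px [487. 263.] rect [591.2 229.6] [76.1 54.8] 55.7 circ [592.  229.2] 38.5
```

View pics/w2.png

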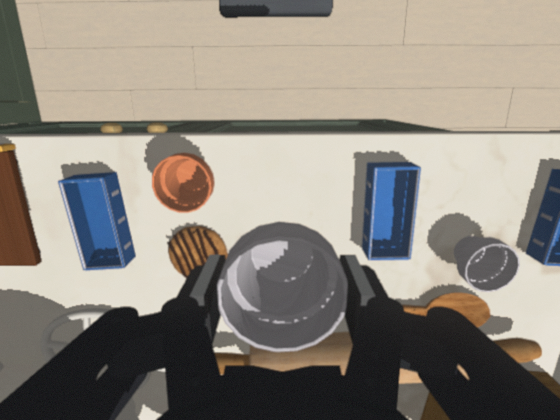

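The held mould is well gripped at (284,286). The copper mould is clear at (183,185). I'll fit the projected model outlines to the masks.

```bash
cat >> h.py <<'E'
from scipy.optimize import least_squares
def model(kind):
    a=np.linspace(0,2*np.pi,48,endpoint=False);C=np.c_[np.cos(a),np.sin(a)]
    if kind=="mould": return np.vstack([np.c_[C*r,np.full(48,z)] for r,z in((.018,0),(.024,.026),(.028,.026),(.028,.044))])
    if kind=="tin": return np.array([(x,y,z) for x in(-.05,.05) for y in(-.023,.023) for z in(0,.028)])
    return np.array([(x,y,z) for x in(-.071,.065) for y in(-.026,.026) for z in(0,.014)]+[(x,y,.019) for x in(-.071,-.065) for y in(-.026,.026)])
def fit(c,name,minc=.4,z0=0,yaw0=0,near=None):
    cal=calibration(c);kind="mould" if "mould" in name else name[:3] if name[:3]=="tin" else "stand";Mo=model(kind)
    a=np.linspace(0,2*np.pi,72,endpoint=False);D=np.c_[np.cos(a),np.sin(a)];out=[]
    for m in masks_of(c,name):
        if m["confidence"]<minc: continue
        k=m["mask"].astype(np.uint8);n,l,st,_=cv2.connectedComponentsWithStats(k);j=1+np.argmax(st[1:,4]);ys,xs=np.nonzero(l==j)
        edge=xs.min()<2 or xs.max()>557 or ys.min()<2 or ys.max()>417
        hm=(D@np.vstack([xs,ys])).max(1)+.4
        g=at_z(c,m["at"],z0+.02,cal)
        def res(p):
            cy,sy=np.cos(p[2]),np.sin(p[2]);W=np.c_[Mo[:,0]*cy-Mo[:,1]*sy+p[0],Mo[:,0]*sy+Mo[:,1]*cy+p[1],Mo[:,2]+z0]
            return (D@np.array([proj(c,w,cal) for w in W]).T).max(1)-hm
        if kind=="mould": r=least_squares(lambda q:res([q[0],q[1],0]),g[:2],loss="soft_l1",x_scale=.01,diff_step=1e-4)
        else: r=least_squares(res,[g[0],g[1],yaw0],loss="soft_l1",x_scale=[.01,.01,.1],diff_step=1e-4)
        p=r.x;e=np.sqrt(np.mean(r.fun**2))
        print(name,round(m["confidence"],2),"px",np.round(m["at"]),"xy mm",np.round(p[:2]*1000,1),"yaw",round(np.degrees(p[2]),1) if len(p)>2 else "","rms px",round(e,2),"EDGE" if edge else "");out.append(p)
    return out
E
python3 - <<'E'
from h import *
s,M=show();print("held rim",at_z("wrist",(284,286),s["tcp_pos"][2]-.1519), "grasp pt",s["tcp_pos"]+M[:,2]*.155)
fit("wrist","copper_mould");fit("wrist","tin_a");fit("wrist","mould_a")
E
```

```text
t 4.35 tcp [0.5116 0.0248 0.3674] xang 179.77 zax [ 0.002  0.    -1.   ] w 0.0536 ff 45.0 f [-0.2 -0.1 -0.5]
held rim [0.51020865 0.02637111 0.2155014 ] grasp pt [0.51190018 0.0248216  0.21240174]
copper_mould 0.92 px [183. 185.] xy mm [508.  -68.8] yaw  rms px 0.44 
tin_a 0.94 px [ 97. 220.] xy mm [ 555.2 -169.4] yaw 2.9 rms px 1.27 
tin_a 0.61 px [388. 210.] xy mm [544.9 137.6] yaw 0.3 rms px 0.73 
mould_a 0.93 px [487. 263.] xy mm [595.9 239.7] yaw  rms px 0.55
```

The arm was still settling when those pictures were taken. I'll retake now that it is still.

Run:
```python
from h import *
s,M=show();get_image("wrist")
fit("wrist","copper_mould");fit("wrist","tin_a");fit("wrist","mould_a");show()
```

```text
t 4.5 tcp [0.5116 0.0255 0.3666] xang 179.89 zax [ 0.001  0.    -1.   ] w 0.0539 ff 45.0 f [ 0.1  0.7 -1.3]
copper_mould 0.81 px [176. 185.] xy mm [508.8 -73.8] yaw  rms px 0.66 
tin_a 0.8 px [547. 229.] xy mm [556.8 305.3] yaw 26.9 rms px 14.12 EDGE
tin_a 0.79 px [384. 213.] xy mm [546.  133.5] yaw 0.8 rms px 1.45 
tin_a 0.75 px [ 93. 221.] xy mm [ 555.5 -175.5] yaw 3.5 rms px 0.61 
tin_a 0.53 px [ 10. 224.] xy mm [ 544.  -257.6] yaw -12.7 rms px 11.83 EDGE
mould_a 0.93 px [482. 265.] xy mm [597.9 235.1] yaw  rms px 0.39 
mould_a 0.81 px [283. 288.] xy mm [579.7  27.2] yaw  rms px 44.5 
t 4.7 tcp [0.5117 0.0251 0.3661] xang 179.86 zax [-0.  0. -1.] w 0.054 ff 45.0 f [-0.5  0.3 -1.2]
```

```bash
python3 -m crank '[0.5,0.0034,-0.042,0,0,0.5,0,-0.042,0.03,0,0.5,0,-0.04,0.04,0,0.5,0,0,0.04,0,0.5,0,0,0.03,0,0.5,0,0,0.01,0,0.5,0,0,0,0,0.5,0,0,0.01,0,0.5,0,0,0.01,0,0.5,0,0,0.01,0,0.5,0,0,0.01,0,0.5,0,0,0,0]'
python3 - <<'E'
from h import *
show()
E
```

```text
t: 5.7
tcp_pos: [0.5081, -0.0719, 0.2153]
ee_rot: [0.002, 1.0, 0.0, -0.001]
force: [-0.4, -0.0, -1.2]
grip_width: 0.0542
finger_force: 45.0
t 5.7 tcp [ 0.5081 -0.0719  0.2153] xang 179.8 zax [-0.002  0.001 -1.   ] w 0.0542 ff 45.0 f [-0.4 -0.  -1.2]
```

```bash
python3 -m crank '[0.5,0,0,0.003,0,0.5,0,0,0.002,0,0.5,0,0,0,0]'
python3 -m crank '[-0.5,0,0,0,0,-0.5,0,0,0,0,-0.6,0,0,-0.04,0,-0.6,0,0,-0.05,0,-0.6,0,0,-0.05,0,-0.6,0,0,-0.05,0,-0.6,0,0.02,-0.05,0,-0.6,0,0.05,0,0,-0.6,0,0.05,0,0,-0.6,0,0.05,0,0,-0.6,0,0,0,0,-0.6,0,0,0,0]'
python3 - <<'E'
from h import *
show();im=get_image("wrist");cv2.imwrite("pics/w3.png",im)
fit("wrist","copper_mould");fit("wrist","mould_a",z0=.018);fit("wrist","mould_a")
E
```

```text
t: 5.95
tcp_pos: [0.5091, -0.0726, 0.2136]
ee_rot: [0.002, 1.0, -0.001, 0.001]
force: [-1.8, -1.3, 2.4]
grip_width: 0.0539
finger_force: 46.7
t: 6.95
tcp_pos: [0.5087, 0.0652, 0.4034]
ee_rot: [-0.0, 1.0, 0.0, 0.0]
force: [-0.0, -0.9, 0.4]
grip_width: 0.0685
finger_force: 0.0
t 6.95 tcp [0.5087 0.0652 0.4034] xang -179.98 zax [ 0.  0. -1.] w 0.0685 ff 0.0 f [-0.  -0.9  0.4]
copper_mould 0.83 px [174. 167.] xy mm [505.3 -64.6] yaw  rms px 12.69 
mould_a 0.77 px [431. 253.] xy mm [590.4 223.5] yaw  rms px 1.73 
mould_a 0.74 px [148. 184.] xy mm [509.6 -75. ] yaw  rms px 0.45 
mould_a 0.77 px [431. 253.] xy mm [599.4 232. ] yaw  rms px 0.38 
mould_a 0.74 px [148. 184.] xy mm [513.6 -83.7] yaw  rms px 1.34
```

View pics/w3.png

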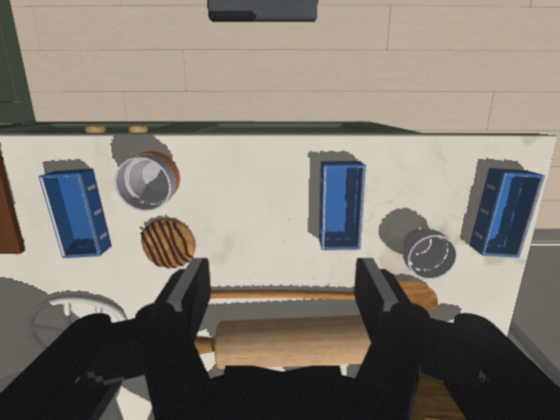

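The stack at (148,184) is well nested at (0.5096, −0.075). The next mould, at (431,253), is at (0.599, 0.233).

```bash
python3 -m crank '[-0.6,-0.0225,0.042,0,0,-0.6,-0.0225,0.042,0,0,-0.6,-0.0225,0.042,0,0,-0.6,-0.0225,0.042,0,0,-0.6,-0.0225,0.042,0,0,-0.6,0,0,0.045,0,-0.6,0,0,0.045,0,-0.6,0,0,0.045,0,-0.6,0,0,0.045,0,-0.6,0,0,0.045,0,-0.6,0,0,0.037,0,-0.6,0,0,0,0]'
python3 -m crank '[-0.6,0,0,0,0,0.5,0,0,0,0,0.5,0,0,0,0,0.5,0,0,0,0,0.5,0,0,0,0]' 40
python3 -m crank '[0.5,0,0,-0.04,0,0.5,0,0,-0.05,0,0.5,0,0,-0.05,0,0.5,0,0,-0.05,0,0.5,0.0185,-0.045,0,0,0.5,0.0185,-0.045,0,0,0.5,0.0185,-0.045,0,0,0.5,0.0185,-0.045,0,0,0.5,0.0185,-0.045,0,0,0.5,0.0185,-0.045,0,0,0.5,0,-0.045,0,0,0.5,0,-0.045,0,0]'
python3 -m crank '[0.5,0,0,0,0,0.5,0,0,0,0,0.5,0,0,0,0]'
python3 - <<'E'
from h import *
show()
E
```

```text
t: 8.15
tcp_pos: [0.597, 0.2285, 0.1856]
ee_rot: [0.003, 1.0, -0.002, -0.007]
force: [-1.3, -1.5, -2.0]
grip_width: 0.0683
finger_force: 0.0
t: 8.57
tcp_pos: [0.6007, 0.231, 0.1964]
ee_rot: [0.002, 1.0, 0.0, 0.002]
force: [1.1, -0.0, 2.5]
grip_width: 0.0553
finger_force: 42.6
t: 9.57
tcp_pos: [0.5086, -0.058, 0.3469]
ee_rot: [0.002, 1.0, -0.0, 0.001]
force: [2.1, 0.2, -0.7]
grip_width: 0.0551
finger_force: 42.9
t: 9.82
tcp_pos: [0.5097, -0.0565, 0.3464]
ee_rot: [0.002, 1.0, 0.0, 0.0]
force: [-0.2, 0.2, 0.0]
grip_width: 0.0554
finger_force: 42.9
t 9.82 tcp [ 0.5097 -0.0565  0.3464] xang 179.75 zax [ 0.001  0.    -1.   ] w 0.0554 ff 42.9 f [-0.2  0.2  0. ]
```

```bash
python3 -m crank '[0.5,0,-0.023,0,0,0.5,0,0,0.04,0,0.5,0,0,0.04,0,0.5,0,0,0.02,0,0.5,0,0,0,0,0.5,0,0,0.01,0,0.5,0,0,0.01,0,0.5,0,0,0.01,0,0.5,0,0,0.01,0,0.5,0,0,0.004,0,0.5,0,0,0.001,0,0.5,0,0,0,0]'
python3 -m crank '[0.5,0,0,0.002,0,0.5,0,0,0,0]'
```

```text
t: 10.82
tcp_pos: [0.5112, -0.075, 0.232]
ee_rot: [0.002, 1.0, 0.001, 0.002]
force: [0.4, 4.4, 7.3]
grip_width: 0.0552
finger_force: 43.7
t: 10.98
tcp_pos: [0.5117, -0.075, 0.2319]
ee_rot: [0.002, 1.0, 0.001, 0.002]
force: [-1.6, 4.8, 13.8]
grip_width: 0.0556
finger_force: 44.3
```

```bash
python3 -m crank '[-0.5,0,0,0,0,-0.5,0,0,0,0,-0.6,0,0,-0.04,0,-0.6,0,0,-0.05,0,-0.6,0,0,-0.05,0,-0.6,0,0,-0.05,0,-0.6,0,-0.05,-0.02,0,-0.6,0,-0.05,0,0,-0.6,0,-0.05,0,0,-0.6,0,-0.05,0,0,-0.6,0,-0.02,0,0,-0.6,0,0,0,0]'
python3 -m crank '[-0.6,0,0,0,0,-0.6,0,0,0,0]'
python3 - <<'E'
from h import *
show();im=get_image("wrist");cv2.imwrite("pics/w4.png",im)
fit("wrist","mould_a",z0=.036);fit("wrist","mould_a");fit("wrist","tin_a");fit("wrist","stand")
E
```

```text
t: 11.98
tcp_pos: [0.5086, -0.2532, 0.3952]
ee_rot: [0.004, 1.0, -0.0, -0.0]
force: [-0.1, -0.7, -0.1]
grip_width: 0.0681
finger_force: 0.0
t: 12.15
tcp_pos: [0.5091, -0.2489, 0.395]
ee_rot: [0.002, 1.0, 0.001, -0.001]
force: [-0.7, 0.4, 0.1]
grip_width: 0.0685
finger_force: 0.0
t 12.15 tcp [ 0.5091 -0.2489  0.395 ] xang 179.81 zax [-0.001  0.001 -1.   ] w 0.0685 ff 0.0 f [-0.7  0.4  0.1]
mould_a 0.75 px [471. 190.] xy mm [509.5 -72.1] yaw  rms px 1.15 
mould_a 0.72 px [436. 172.] xy mm [500.2 -98.1] yaw  rms px 12.14 
mould_a 0.72 px [147. 183.] xy mm [ 502.9 -372.4] yaw  rms px 2.94 
mould_a 0.75 px [471. 190.] xy mm [517.8 -48.7] yaw  rms px 3.33 
mould_a 0.72 px [436. 172.] xy mm [508.8 -74.1] yaw  rms px 9.04 
mould_a 0.72 px [147. 183.] xy mm [ 510.6 -388.3] yaw  rms px 0.8 
tin_a 0.65 px [346. 212.] xy mm [ 556.4 -174.5] yaw 3.2 rms px 1.03 
stand 0.76 px [251. 200.] xy mm [ 545.9 -282.6] yaw -0.7 rms px 0.41
```

View pics/w4.png

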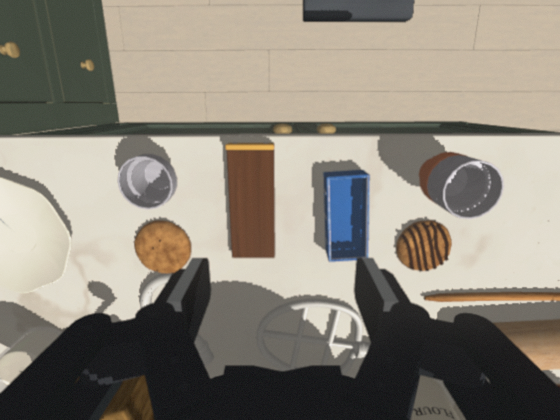

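The stand fits well at (0.546, −0.283), yaw −0.7°, with its brass lip toward the robot at (250,147). The third mould is at (147,183), (0.5106, −0.388). I'll check the bowl's clearance while fetching that mould.

```bash
python3 - <<'E'
from h import *
def tri(a,b):
    o1,d1=ray("scene",a);o2,d2=ray("side",b);A=np.c_[d1,-d2];t=np.linalg.lstsq(A,o2-o1,rcond=None)[0]
    p,q=o1+d1*t[0],o2+d2*t[1];return np.round((p+q)/2,3),round(np.linalg.norm(p-q),3)
print(tri((408,137),(433,182)),tri((376,200),(395,235)))
E
python3 -m crank '[-0.6,-0.002,-0.0435,0,0,-0.6,0,-0.0435,0,0,-0.6,0,-0.0435,0,0,-0.6,0,-0.0435,0,0,-0.6,0,0,0.045,0,-0.6,0,0,0.045,0,-0.6,0,0,0.045,0,-0.6,0,0,0.045,0,-0.6,0,0,0.045,0,-0.6,0,0,0.026,0,-0.6,0,0,0,0,-0.6,0,0,0,0]'
python3 -m crank '[0.5,0,0,0,0,0.5,0,0,0,0,0.5,0,0,0,0,0.5,0,0,0,0]' 40
python3 -m crank '[0.5,0,0,-0.04,0,0.5,0,0,-0.05,0,0.5,0,0,-0.05,0,0.5,0,0,-0.05,0,0.5,0,0.045,-0.01,0,0.5,0,0.045,0,0,0.5,0,0.045,0,0,0.5,0,0.045,0,0,0.5,0,0.045,0,0,0.5,0,0.045,0,0,0.5,0,0.045,0,0,0.5,0,0.03,0,0]'
python3 -m crank '[0.5,0,0,0,0,0.5,0,0,0,0,0.5,0,0,0,0]'
python3 - <<'E'
from h import *
show();im=get_image("wrist");fit("wrist","mould_a",z0=.036);fit("wrist","tin_a")
E
```

```text
(array([ 0.832, -0.233,  0.147]), np.float64(0.002)) (array([ 0.774, -0.201, -0.012]), np.float64(0.01))
t: 13.4
tcp_pos: [0.5102, -0.3882, 0.1938]
ee_rot: [0.002, 1.0, 0.001, -0.001]
force: [0.3, -0.1, 0.1]
grip_width: 0.0683
finger_force: 0.0
t: 13.73
tcp_pos: [0.511, -0.3898, 0.1977]
ee_rot: [0.002, 1.0, -0.002, 0.002]
force: [0.2, -0.4, 4.5]
grip_width: 0.0548
finger_force: 43.3
t: 14.73
tcp_pos: [0.5106, -0.1103, 0.3554]
ee_rot: [0.001, 1.0, 0.0, 0.0]
force: [0.9, -0.2, -1.3]
grip_width: 0.0546
finger_force: 43.4
t: 14.98
tcp_pos: [0.5112, -0.1134, 0.3554]
ee_rot: [0.002, 1.0, -0.0, 0.0]
force: [-0.2, 0.2, -0.8]
grip_width: 0.0544
finger_force: 43.4
t 14.98 tcp [ 0.5112 -0.1134  0.3554] xang 179.8 zax [ 0.001 -0.001 -1.   ] w 0.0544 ff 43.4 f [-0.2  0.2 -0.8]
mould_a 0.76 px [332. 196.] xy mm [508.9 -73.3] yaw  rms px 1.25 
mould_a 0.69 px [285. 275.] xy mm [ 552.4 -114. ] yaw  rms px 35.47 
mould_a 0.54 px [324. 161.] xy mm [505.4 -77.8] yaw  rms px 32.34 
tin_a 0.64 px [524. 217.] xy mm [547.3 131.3] yaw 6.2 rms px 2.07 EDGE
tin_a 0.57 px [219. 209.] xy mm [ 554.1 -175.8] yaw 3.0 rms px 12.5
```

```bash
python3 -m crank '[0.5,0.0025,0.049,0,0,0.5,0,0,0.04,0,0.5,0,0,0.04,0,0.5,0,0,0.01,0,0.5,0,0,0,0,0.5,0,0,0.01,0,0.5,0,0,0.01,0,0.5,0,0,0.01,0,0.5,0,0,0.008,0,0.5,0,0,0.003,0,0.5,0,0,0.001,0,0.5,0,0,0,0]'
python3 -m crank '[0.5,0,0,0.002,0,0.5,0,0,0,0]'
```

```text
t: 16.13
tcp_pos: [0.5103, -0.0743, 0.2513]
ee_rot: [0.002, 1.0, -0.0, 0.001]
force: [-2.0, 0.6, 7.4]
grip_width: 0.0544
finger_force: 44.2
t: 16.3
tcp_pos: [0.5109, -0.0744, 0.2513]
ee_rot: [0.002, 1.0, -0.001, 0.002]
force: [-2.9, 1.1, 13.5]
grip_width: 0.0546
finger_force: 44.8
```

```bash
cat >> h.py <<'E'
def to(x,y,z,yaw=None):
    s,M=show();d=M.T@(np.array([x,y,z])-s["tcp_pos"])/.8;a=np.degrees(np.arctan2(M[1,0],M[0,0]))
    o=None if yaw is None else -((yaw-a+90)%180-90)*np.pi/180/.1
    print("shares xyz",np.round(d,4),"spin after",o and round(o,2))
E
python3 -m crank '[-0.5,0,0,0,0,-0.5,0,0,0,0,-0.6,0,0,-0.03,0,-0.6,0,0,-0.05,0,-0.6,0,0,-0.05,0,-0.6,-0.014,-0.03,-0.05,0,-0.6,-0.014,-0.03,0,0,-0.6,-0.014,-0.03,0,0,-0.6,-0.014,-0.035,0,0,-0.6,0,0,0,-0.59,-0.6,0,0,0,0,-0.6,0,0,0,0]'
python3 -m crank '[-0.6,0,0,0,0]'
python3 - <<'E'
from h import *
to(.556,-.175,.178,3.2)
E
```

```text
t: 17.3
tcp_pos: [0.5522, -0.171, 0.3857]
ee_rot: [-0.027, 1.0, 0.0, -0.001]
force: [-1.2, -0.2, 0.9]
grip_width: 0.068
finger_force: 0.0
t: 17.38
tcp_pos: [0.5521, -0.1703, 0.3858]
ee_rot: [-0.027, 1.0, 0.0, -0.0]
force: [-0.4, 0.2, -0.2]
grip_width: 0.068
finger_force: 0.0
t 17.38 tcp [ 0.5521 -0.1703  0.3858] xang -176.87 zax [-0.001  0.001 -1.   ] w 0.068 ff 0.0 f [-0.4  0.2 -0.2]
shares xyz [-0.0048 -0.0063  0.2598] spin after -0.01
```

```bash
python3 -m crank '[-0.6,-0.0048,-0.0063,0,0,-0.6,0,0,0.045,0,-0.6,0,0,0.045,0,-0.6,0,0,0.045,0,-0.6,0,0,0.045,0,-0.6,0,0,0.045,0,-0.6,0,0,0.025,0,-0.6,0,0,0.01,0,-0.6,0,0,0,0,-0.6,0,0,0,0]'
python3 -m crank '[0.9,0,0,0,0,0.9,0,0,0,0,0.9,0,0,0,0,0.9,0,0,0,0,0.9,0,0,0,0]' 40
python3 -m crank '[0.9,0,0,-0.02,0,0.9,0,0,-0.04,0,0.9,0,0,-0.03,0,0.9,0,-0.03,0,0,0.9,0,-0.04,0,0,0.9,0.01,-0.04,0,0,0.9,0.01,-0.023,0,0.68,0.9,0,0,0,0,0.9,0,0,0,0,0.9,0,0,0,0]'
python3 - <<'E'
from h import *
to(.5330,-.2824,.195,-.7)
E
```

```text
t: 18.22
tcp_pos: [0.5571, -0.1757, 0.1793]
ee_rot: [-0.028, 1.0, -0.0, 0.001]
force: [-0.1, 0.0, -0.3]
grip_width: 0.0685
finger_force: 0.0
t: 18.63
tcp_pos: [0.5577, -0.1763, 0.1812]
ee_rot: [-0.028, 1.0, -0.001, 0.002]
force: [-0.1, -0.2, 6.7]
grip_width: 0.0451
finger_force: 44.2
t: 19.47
tcp_pos: [0.5462, -0.2823, 0.2502]
ee_rot: [0.006, 1.0, 0.0, -0.0]
force: [0.0, -0.4, -1.3]
grip_width: 0.045
finger_force: 43.3
t 19.47 tcp [ 0.5462 -0.2823  0.2502] xang 179.3 zax [-0.     0.001 -1.   ] w 0.045 ff 43.3 f [ 0.  -0.4 -1.3]
shares xyz [ 0.0164 -0.0004  0.069 ] spin after -0.0
```

```bash
python3 -m crank '[0.9,0.0103,-0.0004,0.03,0,0.9,0,0,0.03,0,0.9,0,0,0.005,0,0.9,0,0,0.003,0,0.9,0,0,0.003,0,0.9,0,0,0,0,0.9,0,0,0,0]'
python3 -m crank '[0.9,0,0,0.002,0,0.9,0,0,0,0]'
```

```text
t: 20.05
tcp_pos: [0.5388, -0.2823, 0.195]
ee_rot: [0.006, 1.0, 0.0, 0.0]
force: [-1.8, 1.5, 4.6]
grip_width: 0.0452
finger_force: 44.0
t: 20.22
tcp_pos: [0.539, -0.2826, 0.195]
ee_rot: [0.006, 1.0, 0.001, -0.0]
force: [-4.8, 5.2, 12.4]
grip_width: 0.0452
finger_force: 45.1
```

```bash
python3 -m crank '[0.9,0,0,-0.004,0,0.9,0.004,0,0,0,0.9,0.004,0,0,0,0.9,0,0,0,0]'
python3 -m crank '[0.9,0.003,0,0,0,0.9,0,0,0,0]'
python3 -m crank '[0.9,0.002,0,0,0,0.9,0,0,0,0]'
```

```text
t: 20.55
tcp_pos: [0.5317, -0.2829, 0.1954]
ee_rot: [0.007, 1.0, -0.0, 0.001]
force: [2.5, 1.2, 0.0]
grip_width: 0.0451
finger_force: 43.5
t: 20.72
tcp_pos: [0.5306, -0.2829, 0.196]
ee_rot: [0.007, 1.0, -0.001, 0.004]
force: [8.0, 0.9, -2.0]
grip_width: 0.0452
finger_force: 43.2
t: 20.88
tcp_pos: [0.5298, -0.2829, 0.1963]
ee_rot: [0.008, 1.0, -0.001, 0.006]
force: [12.2, 2.9, -3.0]
grip_width: 0.0453
finger_force: 43.1
```

```bash
python3 -m crank '[0.9,0,0,0.003,0,0.9,0,0,0,0,-0.6,0,0,0,0,-0.6,0,0,0,0,-0.6,0,0,0,0,-0.6,0,0,-0.04,0,-0.6,0,0,-0.05,0,-0.6,0,0,-0.05,0,-0.6,0,0,-0.05,0,-0.6,0,0,-0.05,0,-0.6,0,0,0,0,-0.6,0,0,0,0]'
python3 -m crank '[-0.6,0,0,0,0,-0.6,0,0,0,0]'
python3 - <<'E'
from h import *
show();im=get_image("wrist");cv2.imwrite("pics/w5.png",im)
fit("wrist","tin_a",z0=.014)
E
```

```text
t: 21.88
tcp_pos: [0.5278, -0.2835, 0.3884]
ee_rot: [0.007, 1.0, -0.002, 0.002]
force: [-0.3, 0.4, -1.0]
grip_width: 0.0683
finger_force: 0.0
t: 22.05
tcp_pos: [0.527, -0.2827, 0.3821]
ee_rot: [0.007, 1.0, 0.001, -0.002]
force: [-1.3, -0.1, -1.2]
grip_width: 0.0683
finger_force: 0.0
t 22.05 tcp [ 0.527  -0.2827  0.3821] xang 179.25 zax [-0.004  0.003 -1.   ] w 0.0683 ff 0.0 f [-1.3 -0.1 -1.2]
tin_a 0.6 px [280. 182.] xy mm [ 529.5 -282.5] yaw -0.9 rms px 0.87
```

View pics/w5.png

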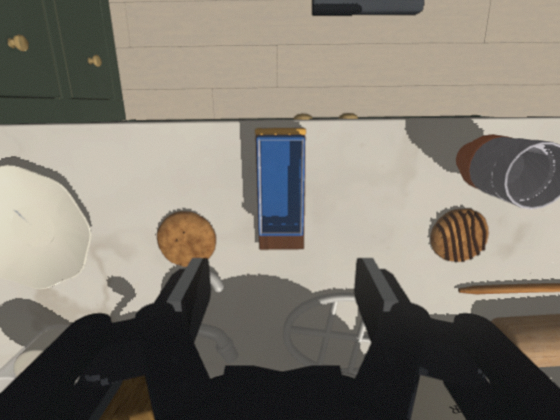

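Tin 1 sits squarely at the lip: (280,182), (0.5295, −0.2825), yaw −0.9°. The mould stack is intact at (530,172). On to the next tin.

```bash
python3 -m crank '[-0.6,-0.0016,0.0466,0,0,-0.6,-0.0016,0.0466,0,0,-0.6,-0.0016,0.0466,0,0,-0.6,-0.0016,0.0466,0,0,-0.6,-0.0016,0.0466,0,0,-0.6,-0.0016,0.0466,0,0,-0.6,-0.0016,0.0466,0,0,-0.6,-0.0016,0.0466,0,0,-0.6,-0.0016,0.0466,0,0,-0.6,-0.0016,0.0466,0,0,-0.6,-0.0016,0.0466,0,0,-0.6,0,0,0,0]'
python3 -m crank '[-0.6,0,0,0,0,-0.6,0,0,0,0,-0.6,0,0,0,0]'
python3 - <<'E'
from h import *
show();im=get_image("wrist")
L=fit("wrist","tin_a")
p=min(L,key=lambda p:abs(p[1]-.13));to(p[0],p[1],.181,np.degrees(p[2]))
E
```

```text
t: 23.15
tcp_pos: [0.5463, 0.132, 0.3832]
ee_rot: [0.004, 1.0, 0.001, -0.001]
force: [-0.9, 0.7, 0.0]
grip_width: 0.0687
finger_force: 0.0
t: 23.4
tcp_pos: [0.547, 0.126, 0.384]
ee_rot: [0.007, 1.0, -0.0, -0.001]
force: [-0.5, 0.3, 0.3]
grip_width: 0.0686
finger_force: 0.0
t 23.4 tcp [0.547 0.126 0.384] xang 179.2 zax [-0.001 -0.    -1.   ] w 0.0686 ff 0.0 f [-0.5  0.3  0.3]
tin_a 0.87 px [470. 182.] xy mm [555.7 327.4] yaw -3.5 rms px 0.4 
tin_a 0.64 px [288. 175.] xy mm [546.5 134.1] yaw 0.5 rms px 0.54 
tin_a 0.57 px [ 38. 157.] xy mm [ 533.2 -135.9] yaw -18.5 rms px 15.49 EDGE
t 23.5 tcp [0.5471 0.1257 0.3844] xang 179.15 zax [-0.001 -0.    -1.   ] w 0.0686 ff 0.0 f [-1.3 -0.5  0.3]
shares xyz [0.0008 0.0106 0.2543] spin after -0.23
```

```bash
python3 -m crank '[-0.6,0.0008,0.0106,0,-0.23,-0.6,0,0,0.045,0,-0.6,0,0,0.045,0,-0.6,0,0,0.045,0,-0.6,0,0,0.045,0,-0.6,0,0,0.04,0,-0.6,0,0,0.024,0,-0.6,0,0,0.01,0,-0.6,0,0,0,0,-0.6,0,0,0,0]'
python3 -m crank '[0.9,0,0,0,0,0.9,0,0,0,0,0.9,0,0,0,0,0.9,0,0,0,0,0.9,0,0,0,0]' 40
python3 -m crank '[0.9,0,0,-0.03,0,0.9,0,0,-0.05,0,0.9,0,0,-0.05,0,0.9,0,0,-0.05,0,0.9,0,0,-0.05,0,0.9,0,0,-0.02,0,0.9,0,0,0,0.23]'
python3 -m crank '[0.9,0,-0.0466,0,0,0.9,0,-0.0466,0,0,0.9,0,-0.0466,0,0,0.9,0,-0.0466,0,0,0.9,0,-0.0466,0,0,0.9,0,-0.0466,0,0,0.9,0,-0.0466,0,0,0.9,0,-0.0466,0,0,0.9,0,-0.0466,0,0,0.9,0,-0.0466,0,0,0.9,0,-0.0466,0,0,0.9,0,0,0,0]'
python3 -m crank '[0.9,0,0,0,0,0.9,0,0,0,0,0.9,0,0,0,0]'
python3 - <<'E'
from h import *
to(.560,-.2826,.230,-.8)
E
```

```text
t: 24.33
tcp_pos: [0.5471, 0.1353, 0.1824]
ee_rot: [-0.005, 1.0, 0.0, 0.0]
force: [0.4, -0.0, 0.3]
grip_width: 0.0684
finger_force: 0.0
t: 24.75
tcp_pos: [0.5478, 0.1355, 0.1842]
ee_rot: [-0.005, 1.0, 0.0, 0.002]
force: [-0.5, -0.5, 6.5]
grip_width: 0.0448
finger_force: 43.8
t: 25.33
tcp_pos: [0.5474, 0.1357, 0.3885]
ee_rot: [0.007, 1.0, 0.001, 0.006]
force: [0.6, 0.5, -0.2]
grip_width: 0.0449
finger_force: 43.0
t: 26.33
tcp_pos: [0.5401, -0.2799, 0.3792]
ee_rot: [0.01, 1.0, -0.001, -0.001]
force: [-0.2, 0.4, -0.7]
grip_width: 0.0452
finger_force: 42.9
t: 26.58
tcp_pos: [0.5411, -0.2733, 0.3803]
ee_rot: [0.006, 1.0, 0.001, -0.001]
force: [-0.3, 0.9, -0.7]
grip_width: 0.0449
finger_force: 42.9
t 26.58 tcp [ 0.5411 -0.2733  0.3803] xang 179.31 zax [-0.002  0.002 -1.   ] w 0.0449 ff 42.9 f [-0.3  0.9 -0.7]
shares xyz [-0.0241 -0.0116  0.1878] spin after 0.02
```

```bash
python3 -m crank '[0.9,-0.0253,-0.0116,0,0,0.9,0,0,0.045,0,0.9,0,0,0.045,0,0.9,0,0,0.045,0,0.9,0,0,0.03,0,0.9,0,0,0.01,0,0.9,0,0,0.01,0,0.9,0,0,0,0,0.9,0,0,0,0]'
python3 - <<'E'
from h import *
to(.561,-.2826,.226,-.8)
E
```

```text
t: 27.33
tcp_pos: [0.5621, -0.284, 0.2353]
ee_rot: [0.006, 1.0, -0.001, 0.001]
force: [-0.5, -0.2, -1.0]
grip_width: 0.045
finger_force: 42.9
t 27.33 tcp [ 0.5621 -0.284   0.2353] xang 179.31 zax [ 0.002 -0.002 -1.   ] w 0.045 ff 42.9 f [-0.5 -0.2 -1. ]
shares xyz [0.0015 0.0018 0.0116] spin after 0.02
```

```bash
python3 -m crank '[0.9,0.001,0.0012,0.004,0,0.9,0,0,0.004,0,0.9,0,0,0.002,0,0.9,0,0,0.001,0,0.9,0,0,0,0]'
python3 -m crank '[0.9,0,0,0.002,0,0.9,0,0,0,0]'
```

```text
t: 27.75
tcp_pos: [0.5609, -0.2834, 0.2262]
ee_rot: [0.006, 1.0, -0.0, 0.0]
force: [-2.1, 1.3, 4.1]
grip_width: 0.0449
finger_force: 43.5
t: 27.92
tcp_pos: [0.5611, -0.2835, 0.2262]
ee_rot: [0.006, 1.0, -0.0, 0.0]
force: [-5.1, 2.9, 11.5]
grip_width: 0.0452
finger_force: 44.3
```

```bash
python3 -m crank '[0.9,0,0,-0.002,0,-0.6,0,0,0,0,-0.6,0,0,0,0,-0.6,0,0,0,0,-0.6,0,0,-0.03,0,-0.6,0,0,-0.05,0,-0.6,0,0,-0.05,0,-0.6,0,0,-0.05,0,-0.6,0,0,0,0,-0.6,0,0,0,0,-0.6,0,0,0,0]'
python3 - <<'E'
from h import *
show();im=get_image("wrist");cv2.imwrite("pics/w6.png",im)
fit("wrist","tin_a",z0=.042)
E
```

```text
t: 28.83
tcp_pos: [0.5604, -0.2831, 0.3682]
ee_rot: [0.006, 1.0, 0.0, -0.0]
force: [0.4, 0.1, -0.3]
grip_width: 0.0683
finger_force: 0.0
t 28.83 tcp [ 0.5604 -0.2831  0.3682] xang 179.26 zax [-0.001  0.    -1.   ] w 0.0683 ff 0.0 f [ 0.4  0.1 -0.3]
tin_a 0.86 px [283. 114.] xy mm [ 529.6 -281.3] yaw -0.8 rms px 43.31 
tin_a 0.56 px [281. 190.] xy mm [ 557.9 -282. ] yaw -0.7 rms px 0.46
```

View pics/w6.png

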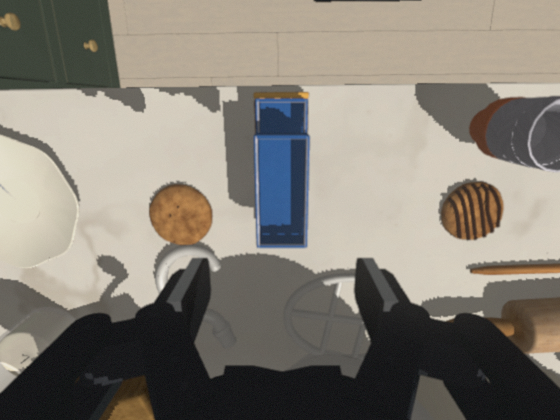

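Tin 2 is at (281,190), square over tin 1 and within about 1.5 mm of flush. On to the third tin.

```bash
python3 -m crank '[-0.6,0,0.047,-0.02,0,-0.6,0,0.047,0,0,-0.6,0,0.047,0,0,-0.6,0,0.047,0,0,-0.6,0,0.047,0,0,-0.6,0,0.047,0,0,-0.6,0,0.047,0,0,-0.6,0,0.047,0,0,-0.6,0,0.047,0,0,-0.6,0,0.047,0,0,-0.6,0,0.047,0,0,-0.6,0,0.047,0,0]'
python3 -m crank '[-0.6,0,0.047,0,0,-0.6,0,0.047,0,0,-0.6,0,0.047,0,0,-0.6,0,0.047,0,0,-0.6,0,0,0,0.48,-0.6,0,0,0,0,-0.6,0,0,0,0,-0.6,0,0,0,0]'
python3 - <<'E'
from h import *
show();im=get_image("wrist")
L=fit("wrist","tin_a",minc=.5)
p=min(L,key=lambda p:abs(p[1]-.327));to(p[0],p[1],.181,np.degrees(p[2]))
E
```

```text
t: 29.93
tcp_pos: [0.5657, 0.1698, 0.3823]
ee_rot: [0.006, 1.0, -0.0, -0.002]
force: [-0.2, -0.4, 0.6]
grip_width: 0.0688
finger_force: 0.0
t: 30.6
tcp_pos: [0.5683, 0.3175, 0.3833]
ee_rot: [0.03, 1.0, -0.001, -0.001]
force: [0.5, -0.7, 1.5]
grip_width: 0.0681
finger_force: 0.0
t 30.6 tcp [0.5683 0.3175 0.3833] xang 176.51 zax [-0.002 -0.001 -1.   ] w 0.0681 ff 0.0 f [ 0.5 -0.7  1.5]
tin_a 0.72 px [292. 162.] xy mm [555.7 327.5] yaw -3.6 rms px 0.3 
t 30.7 tcp [0.5685 0.3172 0.3842] xang 176.46 zax [-0.001 -0.001 -1.   ] w 0.0686 ff 0.0 f [-0.1 -0.2 -0.1]
shares xyz [0.0165 0.012  0.254 ] spin after 0.01
```

```bash
python3 -m crank '[-0.6,0.0165,0.012,0,0,-0.6,0,0,0.045,0,-0.6,0,0,0.045,0,-0.6,0,0,0.045,0,-0.6,0,0,0.045,0,-0.6,0,0,0.04,0,-0.6,0,0,0.023,0,-0.6,0,0,0.01,0,-0.6,0,0,0,0,-0.6,0,0,0,0]'
python3 -m crank '[0.9,0,0,0,0,0.9,0,0,0,0,0.9,0,0,0,0,0.9,0,0,0,0,0.9,0,0,0,0]' 40
python3 -m crank '[0.9,0,0,-0.03,0,0.9,0,0,-0.05,0,0.9,0,0,-0.05,0,0.9,0,0,-0.05,0,0.9,0,0,-0.05,0,0.9,0,0,-0.03,0,0.9,0,0,0,-0.48,0.9,0,-0.0475,0,0,0.9,0,-0.0475,0,0,0.9,0,-0.0475,0,0,0.9,0,-0.0475,0,0]'
python3 -m crank '[0.9,0,-0.0475,0,0,0.9,0,-0.0475,0,0,0.9,0,-0.0475,0,0,0.9,0,-0.0475,0,0,0.9,0,-0.0475,0,0,0.9,0,-0.0475,0,0,0.9,0,-0.0475,0,0,0.9,0,-0.0475,0,0,0.9,0,-0.0475,0,0,0.9,0,-0.0475,0,0,0.9,0,-0.0475,0,0,0.9,0,-0.03,0,0]'
python3 -m crank '[0.9,0,0,0,0,0.9,0,0,0,0,0.9,0,0,0,0,0.9,0,0,0,0]'
python3 - <<'E'
from h import *
to(.531,-.2828,.264,-.8)
E
```

```text
t: 31.53
tcp_pos: [0.5559, 0.3289, 0.1834]
ee_rot: [0.03, 1.0, 0.0, 0.001]
force: [1.7, 0.4, 1.1]
grip_width: 0.0681
finger_force: 0.0
t: 31.95
tcp_pos: [0.5569, 0.3292, 0.1854]
ee_rot: [0.03, 1.0, 0.001, 0.002]
force: [-0.4, -0.4, 7.0]
grip_width: 0.0453
finger_force: 43.9
t: 32.87
tcp_pos: [0.553, 0.1756, 0.3905]
ee_rot: [0.006, 1.0, 0.0, 0.0]
force: [0.2, 0.5, -0.4]
grip_width: 0.0446
finger_force: 43.0
t: 33.87
tcp_pos: [0.5473, -0.2683, 0.3906]
ee_rot: [0.007, 1.0, -0.001, 0.0]
force: [-0.1, 0.6, -0.9]
grip_width: 0.045
finger_force: 43.0
t: 34.2
tcp_pos: [0.5481, -0.2639, 0.3903]
ee_rot: [0.006, 1.0, 0.0, -0.0]
force: [-0.3, 0.3, -0.7]
grip_width: 0.0448
finger_force: 43.0
t 34.2 tcp [ 0.5481 -0.2639  0.3903] xang 179.34 zax [-0.     0.001 -1.   ] w 0.0448 ff 43.0 f [-0.3  0.3 -0.7]
shares xyz [ 0.0211 -0.024   0.1579] spin after 0.03
```

```bash
python3 -m crank '[0.9,0.0211,-0.024,0,0,0.9,0,0,0.045,0,0.9,0,0,0.045,0,0.9,0,0,0.04,0,0.9,0,0,0.018,0,0.9,0,0,0.01,0,0.9,0,0,0,0,0.9,0,0,0,0,0.9,0,0,0,0]'
python3 - <<'E'
from h import *
to(.531,-.2830,.256,-.8)
E
```

```text
t: 34.95
tcp_pos: [0.5319, -0.2842, 0.2663]
ee_rot: [0.006, 1.0, -0.001, 0.002]
force: [-0.4, -0.3, -0.8]
grip_width: 0.0448
finger_force: 43.0
t 34.95 tcp [ 0.5319 -0.2842  0.2663] xang 179.32 zax [ 0.003 -0.002 -1.   ] w 0.0448 ff 43.0 f [-0.4 -0.3 -0.8]
shares xyz [0.0011 0.0015 0.0129] spin after 0.02
```

```bash
python3 -m crank '[0.9,0,0.0008,0.005,0,0.9,0,0,0.004,0,0.9,0,0,0.003,0,0.9,0,0,0.001,0,0.9,0,0,0,0,0.9,0,0,0,0]'
python3 -m crank '[0.9,0,0,0.002,0,0.9,0,0,0,0]'
```

```text
t: 35.45
tcp_pos: [0.5313, -0.2838, 0.2553]
ee_rot: [0.006, 1.0, -0.0, 0.0]
force: [-2.5, 1.5, 5.6]
grip_width: 0.0448
finger_force: 43.7
t: 35.62
tcp_pos: [0.5314, -0.2839, 0.2553]
ee_rot: [0.006, 1.0, 0.0, -0.0]
force: [-5.3, 3.0, 12.2]
grip_width: 0.0452
finger_force: 44.5
```

Contact is at the expected height. I'll release, rise, move clear toward the middle and check with all cameras.

```bash
python3 -m crank '[0.9,0,0,-0.002,0,-0.6,0,0,0,0,-0.6,0,0,0,0,-0.6,0,0,0,0,-0.6,0,0,-0.03,0,-0.6,0,0,-0.05,0,-0.6,0,0,-0.05,0,-0.6,0,0,-0.05,0,-0.6,0,0,0,0,-0.6,0,0,0,0,-0.6,0,0,0,0]'
python3 - <<'E'
from h import *
show();im=get_image("wrist");cv2.imwrite("pics/w7.png",im)
fit("wrist","tin_a",z0=.070)
E
python3 -m crank '[-0.6,0,0.04,-0.02,0,-0.6,0,0.045,0,0,-0.6,0,0.045,0,0,-0.6,0,0.045,0,0,-0.6,0,0.045,0,0,-0.6,0,0.045,0,0,-0.6,0,0.045,0,0,-0.6,0,0.045,0,0,-0.6,0,0.045,0,0,-0.6,0,0,0,0,-0.6,0,0,0,0]'
python3 - <<'E'
from h import *
out=[]
for c in("scene","side"):
    im=get_image(c)
    u,v=proj(c,(.53,-.2,.05));u=int(u);v=int(v)
    out.append(cv2.resize(im[max(0,v-65):v+65,u-100:u+100],(800,520))[:, :])
    for n in("tin_a","mould_a"):
        for m in mark_of(c,n):print(c,n,np.round(m["at"]),round(m["confidence"],2))
out=[cv2.resize(o,(800,300)) if 0 else o[110:410] for o in out]
cv2.imwrite("pics/f.png",np.vstack(out))
E
```

```text
t: 36.53
tcp_pos: [0.5308, -0.2834, 0.397]
ee_rot: [0.006, 1.0, 0.0, -0.0]
force: [0.3, -0.0, -0.3]
grip_width: 0.068
finger_force: 0.0
t 36.53 tcp [ 0.5308 -0.2834  0.397 ] xang 179.26 zax [-0.001  0.    -1.   ] w 0.068 ff 0.0 f [ 0.3 -0.  -0.3]
tin_a 0.94 px [286. 186.] xy mm [ 528.4 -282.5] yaw -1.0 rms px 1.6 
tin_a 0.82 px [284. 256.] xy mm [ 641.  -282.2] yaw 0.6 rms px 44.55 
tin_a 0.52 px [283. 131.] xy mm [ 525.  -281.2] yaw -0.8 rms px 57.21 
t: 37.55
tcp_pos: [0.5347, 0.0381, 0.4115]
ee_rot: [0.005, 1.0, 0.0, -0.002]
force: [-0.3, -0.5, -0.2]
grip_width: 0.0687
finger_force: 0.0
scene tin_a [367. 264.] 0.8
scene tin_a [362. 240.] 0.67
scene tin_a [374. 244.] 0.58
scene mould_a [276. 214.] 0.79
scene mould_a [273. 227.] 0.62
scene mould_a [272. 221.] 0.45
side tin_a [342. 266.] 0.93
side tin_a [331. 279.] 0.93
side tin_a [331. 259.] 0.71
side mould_a [274. 218.] 0.92
side mould_a [274. 229.] 0.69
side mould_a [277. 222.] 0.66
```

View pics/w7.png

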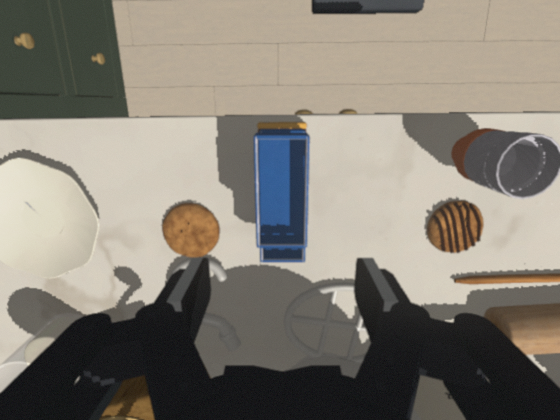

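View pics/f.png

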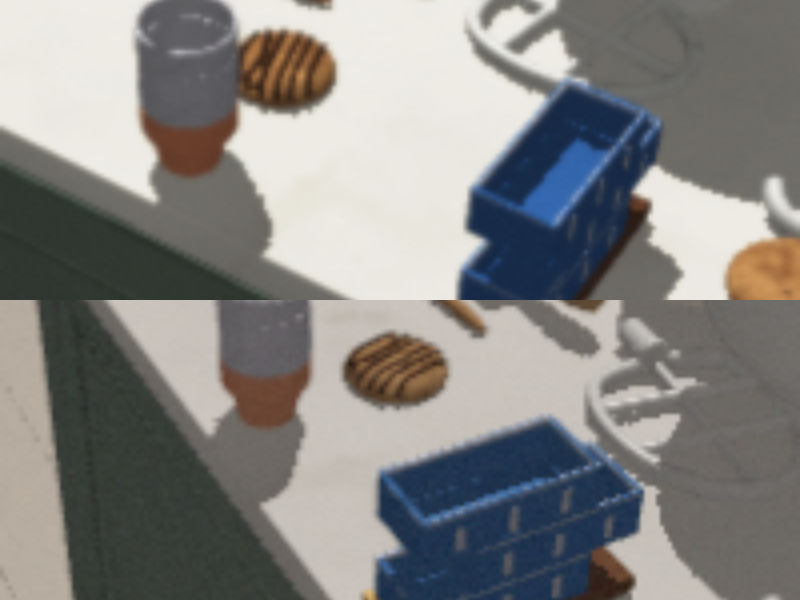

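The scene and side views show the three tins alternating and level on the stand, at about (367,250) in scene. The three steel moulds are fully home and upright in the copper one at (274,220), both cookies are in place, and the gripper is clear and empty.

```bash
python3 -c "
from workcell import *
print(hand_in())"
```

```text
the job is handed in; nothing more can be done
None
```

The job is handed in: all three tins present are stacked in alternating steps on the stand (the middle one measured about 1.5 mm short of flush with the plain end), all three steel moulds are nested home in the copper one, and the cookies are untouched; no verdict came back.

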